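# Open the sample locker's gate and hold it

### The arm

A 6-joint arm with a two-finger parallel gripper is mounted at the origin on a cart in front of the work surface, level with it; the furniture and walls round the work are solid. World frame = base frame: x ahead of the robot, y to its left, z up, the work surface at z = 0. Lengths are in m, angles in rad, forces in N, time in s.
With the tool pointing down it reaches from about 0.275 to 0.875 m from the base axis. Payload 12.5 kg.
Tool frame: the origin (TCP) lies midway between the tips of the shut fingers; the grasp point (between the pads) lies 19 mm behind it; z points along the fingers, y is the line along which they close (so a half turn about z gives the same grasp; the last joint's range is limited). The gripper opens to 85 mm and grips with 20 to 120 N. Pads are 22 mm wide; open, the fingers measure 114 mm over their backs; the gripper's body (76 mm by 85 mm) begins 54 mm behind the grasp point. The pads swing forward as they close: fully open they stand 13 mm farther back than shut.
Start: joints at [-1.278, 0.351, 1.652, -0, 1.139, -0.085], TCP at [0.203, -0.511, 0.202] pointing down, gripper open.
Joint ranges: [-2.75, 2.75], [-0.79, 2.1], [0.01, 2.65], [-1.57, 4.71], [0.07, 3.14], [-2.87, 2.87]. Speed limits (rad/s): [2.22, 2.22, 2.79, 3.14, 3.14, 3.14].

### API

Orientations are given as a unit quaternion [x, y, z, w].
In Python, from station import observe, read_camera, workorder gives the robot as it stands.
- The arm moves only by the shell command python3 -m jog 'ROWS' [FORCE]. ROWS is JSON, a list of rows, each an object with "turn": the turn, a rotation vector about the tool's x, y, z in rad, a list of three; "delta_pos": the shift along the tool's x, y, z in mm, a list of three; "grip": the finger opening in mm, from 0 to 85.4. A call has 1 to 12 rows; each row shifts and turns the commanded pose from where the row before left it, along the tool's axes as they then stand; what a row does not reach is not made up. A row lasts 1/10 s, in which the tool goes at most 50 mm and 8.59 degrees, less where a joint would pass 70% of its speed; a pose out of reach is approached as far as the arm can. A call with a gripper value outside its range is refused whole. The fingers move at their own pace and stop on an object; FORCE is the grip in N (left out, the last holds). Time passes only in rows, so rows that do not move let the fingers close. It gives the time, the measured TCP pose, the force, the opening and the grip force at its end, in the units of the state.
- observe(): the state, without advancing time (a new reading comes with each control period).
- read_camera(name): name is "scene" or "side" or "wrist"; returns a dict with "img" (400x640x3 uint8, red, green, blue), "fx", "fy", "cx", "cy" (pixels), "cam_to_world" (4x4, takes a point from camera to world coordinates). Camera axes: x right, y down, z forward; pixel columns grow to the right and rows downward; lengths in m; the calibration is good to about 2 mm. The wrist camera is an equidistant fisheye: a pixel r from the principal point sees the ray r / f radians off the axis. A picture is of the moment at which its call begins. There is no depth.
- workorder.finish_job(): hands the job in; it is judged then, once.
The state is a dict: "time_s": time; "joints": joint angles; "joint_vel": joint speeds; "effort": joint torques, N m; "ee_pos": TCP position; "orientation": TCP orientation; "contact_force": force on the tool from outside, world axes, zero at the start; "moment": the same for the moment, N m; "grip_width": finger opening in m; "grasp_force": force on a finger pad.
Only numpy, scipy, OpenCV 4.12 (cv2) and the standard library are available. Lean on these libraries where they do the work, as an engineer would, in place of code of your own. Each camera call takes 0.05 s, during which the arm holds its last target. There are 200 camera calls.

### The job

I need both hands to draw the sample racks out of the clear locker on the cart, so please open its gate for me and keep hold of it. First squeeze the two red tabs of the safety catch on the roof towards each other as far as they go (they stay in), then squeeze the two blue tabs on top of the gate the same way and, keeping them squeezed while it unlatches, swing the gate out past its part-open click stop until it stands wide open, about square to the locker's front. The gate springs back when let go, so finish while still holding it there, and leave the racks inside, the timer on the roof, the petri dish and the bottle where they are.

Things in the scene. Friction and masses are not known exactly. Their poses are not given: they have to be found in the camera images.
- locker: Clear-walled aluminium sample locker, bolted to the cart. Origin: centre of its underside; x runs along the closed gate from the hinge to the free end, -y out of the gated front. Flange 236 x 200 mm, roof 128 mm high. Hinge axis (vertical) at (-105, -90) mm; closed gate along x from there. Bolt keepers rise to 145 mm, click-stop housing to 141 mm at (-105, -33) mm.
- safety_catch (a point): Midway between the two red tabs on the roof, 167 mm above the cart, at (-47, -50) mm in the locker's frame, axes as the locker's. Tabs: upright plates 6 mm thick, 24 mm wide along y, from 134 to 180 mm high, centred 22 mm either side along x: 50 mm over both, 28 mm when fully squeezed. They are stiff and stay where left. Their crossed claws hold a prong of the gate until squeezed.
- gate_catch (a point): Midway between the two blue tabs of the gate's pinch catch, 167 mm above the cart, fixed in the gate 150 mm from the hinge axis; x points along the gate to its free end, z up. Tabs: upright plates 6 mm thick, 24 mm wide across the gate, from 134 to 180 mm high, centred 23 mm either side along x: 52 mm over both, 26 mm when fully squeezed. Sprung: they come back out when released.
- hinge_axis (a point): Point on the gate's vertical hinge axis, 167 mm above the cart; axes as the locker's.
- gate (a joint): Gate angle, rad: 0 shut, grows as it swings out of the front (clockwise from above), end stop 1.65. A damped spring pulls it shut (0.1 N m shut, 0.26 at 1.4 rad). A click stop holds it part-open at 0.45 to 0.55 rad: passing it takes about 0.5 N m more, felt at 0.2 to 0.35 and again at 0.55 to 0.75 rad; it is past from 0.95 rad on. Let go when wide, it falls back to 0.8 rad or less.
- gate_end (a point): Point on the top edge of the gate at its free end, 196 mm from the hinge axis, 128 mm above the cart. The gate is a clear pane in an aluminium frame, up to 12 mm thick, from 16 to 128 mm above the cart, with the tabs above that; axes as point gate_catch.
- safety_hinge (a joint): Travel of the red tab nearer the hinge, m: 0 out, 0.011 fully in; moves along the locker's +x. Takes 4 N; its claw is clear of the prong from 0.006. May start up to 0.0015 in.
- safety_free (a joint): Travel of the other red tab, m: 0 out, 0.011 fully in; moves along the locker's -x. Takes 4 N; clear from 0.006. May start up to 0.0015 in.
- pinch_hinge (a joint): Travel of the blue tab nearer the hinge, m: 0 out (its bolt home in a keeper on the locker), 0.013 fully in; spring of 4 to 8 N. The bolt leaves its keeper after 8 mm.
- pinch_free (a joint): Travel of the blue tab nearer the gate's free end, m: 0 out (bolt home), 0.013 fully in; spring of 4 to 8 N. The bolt leaves its keeper after 8 mm.
- timer: White bench timer 44 x 60 x 16 mm lying loose on the locker's roof; origin at the centre of its underside.
- petri: Petri dish, 63 mm wide, 15 mm high, on the cart; origin at the centre of its underside.
- bottle: Small white bottle with red cap, 33 mm wide, 66 mm high, on the cart; origin at the centre of its underside.
- samples_a: Yellow rack with sample tubes standing loose inside the locker, 80 x 117 x 79 mm; origin at the centre of its underside.
- samples_b: Blue rack with small sample tubes standing loose inside the locker, 72 x 138 x 66 mm; origin at the centre of its underside.

How it is judged:
By the outcome, as a careful person would: the job done as asked, in the order asked, and still so for the second after the job is handed in, while the arm keeps its last pose, push and grip.
It also fails if it takes over 51 s, if anything falls off the work surface, if the arm or the gripper's body presses on something with over 40 N, if the wrist force passes 120 N, or if a joint passes its speed limit or range.

## Working session

There is one attempt and no reset: what is moved stays moved. The work goes in short steps, Python scripts to look and compute and a shell command to move; the robot and the scene stay as the last step left them, time stands still between calls to the robot, and variables do not carry over. Pictures are saved under pics/ and viewed, at most 10 in all, crops included, and the job is handed in when it is done.

```bash
mkdir -p pics; python3 - <<'E'
from station import observe, read_camera
import cv2, numpy as np
s=observe();print({k:np.round(v,3).tolist() for k,v in s.items()})
for n in("scene","side","wrist"):
    c=read_camera(n);cv2.imwrite(f"pics/{n}0.png",c["img"][:,:,::-1]);np.savez(f"{n}0.npz",**c)
    print(n,c["fx"],c["cx"],c["cy"],np.round(c["cam_to_world"],3).tolist())
a=cv2.imread("pics/scene0.png");b=cv2.imread("pics/side0.png")
E
```

```text
{'time_s': 0.0, 'joints': [-1.278, 0.351, 1.652, -0.0, 1.139, -0.085], 'joint_vel': [-0.002, 0.001, 0.0, 0.001, -0.001, 0.0], 'effort': [-0.001, -50.61, -29.141, -0.0, 0.004, 0.0], 'ee_pos': [0.203, -0.511, 0.202], 'orientation': [0.982, 0.188, -0.0, -0.001], 'contact_force': [0.2, 0.454, -0.679], 'moment': [0.03, 0.04, -0.025], 'grasp_force': 0.0, 'grip_width': 0.085}
scene 372.9046770489518 322.99940452191527 198.61275573353763 [[-0.166, 0.862, -0.479, 0.941], [0.986, 0.15, -0.071, 0.176], [0.011, -0.484, -0.875, 0.848], [0.0, 0.0, 0.0, 1.0]]
side 447.23368765220937 320.71678732716464 194.7669657775005 [[0.842, 0.454, -0.292, 0.834], [0.54, -0.706, 0.458, -0.327], [0.002, -0.544, -0.839, 0.905], [0.0, 0.0, 0.0, 1.0]]
wrist 309.70691628693146 318.75849514331736 204.29473754597595 [[0.369, -0.886, -0.28, 0.274], [-0.929, -0.352, -0.109, -0.483], [-0.002, 0.301, -0.954, 0.374], [0.0, 0.0, 0.0, 1.0]]
```

View pics/scene0.png

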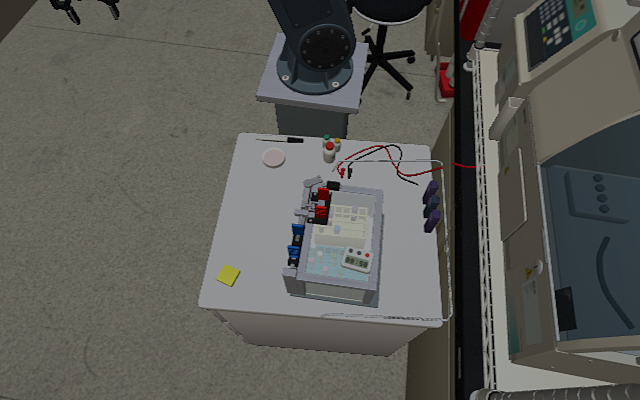

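View pics/side0.png

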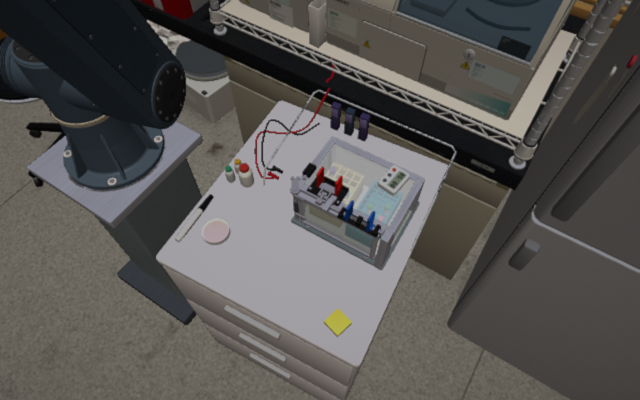

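The scene view shows the locker with red tabs near (322,203) and blue tabs near (295,245). In the side view the reds are near (328,183) and the blues near (360,217). The gate faces world -y and its hinge is at the robot's end. Next I'll measure the tabs.

```bash
cat > h.py <<'E'
import numpy as np, cv2
def ray(c,u,v):
    d=np.array([(u-c["cx"])/c["fx"],(v-c["cy"])/c["fy"],1.]);T=c["cam_to_world"];return T[:3,3],T[:3,:3]@d
def plane(c,u,v,z):
    o,d=ray(c,u,v);return o+d*(z-o[2])/d[2]
def tri(c1,p1,c2,p2):
    o1,d1=ray(c1,*p1);o2,d2=ray(c2,*p2)
    A=np.c_[d1,-d2];t=np.linalg.lstsq(A,o2-o1,rcond=None)[0]
    a,b=o1+t[0]*d1,o2+t[1]*d2
    return (a+b)/2,np.linalg.norm(a-b)
def mask(img,col):
    h=cv2.cvtColor(img,cv2.COLOR_RGB2HSV);H,S,V=h[...,0],h[...,1],h[...,2]
    if col=="red": return (((H<8)|(H>172))&(S>150)&(V>60)).astype(np.uint8)
    return ((H>100)&(H<125)&(S>140)&(V>50)).astype(np.uint8)
def blobs(img,col,amin=15):
    n,l,st,ce=cv2.connectedComponentsWithStats(mask(img,col))
    return [(st[i].tolist(),ce[i].round(1).tolist()) for i in range(1,n) if st[i][4]>=amin]
E
python3 - <<'E'
from h import *
for n,r in(("scene",(170,280,270,400)),("side",(150,250,280,420))):
    c=dict(np.load(n+"0.npz"))
    for col in("red","blue"):
        print(n,col)
        for b in blobs(c["img"],col):
            if r[0]<b[1][1]<r[1] and r[2]<b[1][0]<r[3]: print(b,plane(c,*b[1],.157).round(3))
    cr=c["img"][r[0]:r[1],r[2]:r[3]][:,:,::-1]
    cv2.imwrite(f"crop_{n}.png",cv2.resize(cr,(600,int(600*cr.shape[0]/cr.shape[1])),interpolation=cv2.INTER_CUBIC)[:520])
a,b=[cv2.resize(cv2.imread(f"crop_{n}.png"),(400,400)) for n in("scene","side")]
cv2.imwrite("pics/crops0.png",np.hstack([a,b]))
E
```

```text
scene red
([337, 162, 8, 16, 49], [340.8, 170.1]) [0.484 0.147 0.157]
([318, 188, 12, 13, 127], [322.8, 193.4]) [0.55  0.117 0.157]
([315, 205, 12, 13, 119], [320.4, 211.0]) [0.592 0.119 0.157]
scene blue
([292, 224, 12, 12, 111], [297.6, 229.2]) [0.641 0.081 0.157]
([288, 245, 12, 14, 116], [293.5, 251.0]) [0.688 0.082 0.157]
side red
([317, 167, 7, 20, 93], [319.8, 176.7]) [0.549 0.118 0.157]
([335, 176, 7, 20, 88], [338.1, 185.4]) [0.591 0.119 0.157]
side blue
([344, 201, 9, 20, 89], [348.2, 211.2]) [0.639 0.078 0.157]
([366, 212, 9, 19, 98], [370.1, 222.2]) [0.687 0.08  0.157]
```

View pics/crops0.png

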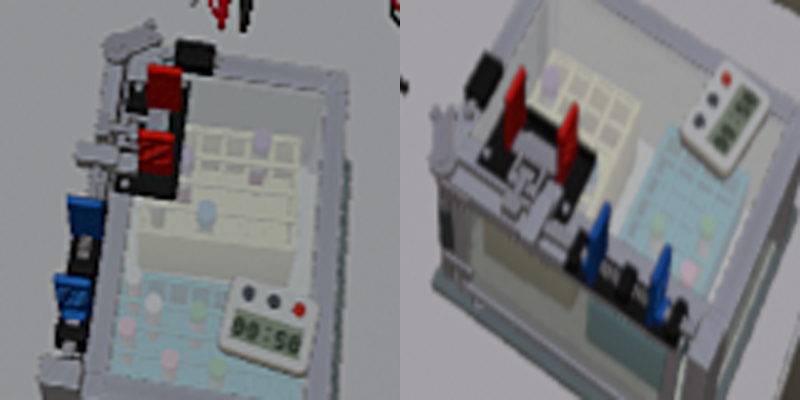

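The crops show both catches clearly, and the bearing from red to blue matches the given layout. That puts red mid at (0.571, 0.118), blue mid at (0.664, 0.080), yaw about +1.3° and the hinge at about (0.514, 0.076). First I turn the tool so its y axis lies along the gate, rising as it turns.

```bash
python3 -m jog '[{"turn":[0,0,-0.135],"delta_pos":[0,0,-5],"grip":85},{"turn":[0,0,-0.135],"delta_pos":[0,0,-5],"grip":80},{"turn":[0,0,-0.135],"delta_pos":[0,0,-5],"grip":70},{"turn":[0,0,-0.135],"delta_pos":[0,0,-5],"grip":66},{"turn":[0,0,-0.135],"delta_pos":[0,0,-5],"grip":66},{"turn":[0,0,-0.135],"delta_pos":[0,0,-5],"grip":66},{"turn":[0,0,-0.135],"delta_pos":[0,0,-5],"grip":66},{"turn":[0,0,-0.135],"delta_pos":[0,0,-5],"grip":66},{"turn":[0,0,-0.135],"delta_pos":[0,0,-5],"grip":66}]' 40
python3 -m jog '[{"turn":[0,0,0],"delta_pos":[40,22,0],"grip":66},{"turn":[0,0,0],"delta_pos":[40,22,0],"grip":66},{"turn":[0,0,0],"delta_pos":[40,22,0],"grip":66},{"turn":[0,0,0],"delta_pos":[40,22,0],"grip":66},{"turn":[0,0,0],"delta_pos":[40,22,0],"grip":66},{"turn":[0,0,0],"delta_pos":[40,22,0],"grip":66},{"turn":[0,0,0],"delta_pos":[40,22,0],"grip":66},{"turn":[0,0,0],"delta_pos":[40,22,0],"grip":66},{"turn":[0,0,0],"delta_pos":[40,22,0],"grip":66},{"turn":[0,0,0],"delta_pos":[40,22,0],"grip":66},{"turn":[0,0,0],"delta_pos":[40,22,0],"grip":66},{"turn":[0,0,0],"delta_pos":[40,22,0],"grip":66}]'
```

```text
time_s: 1.05
ee_pos: [0.2029, -0.511, 0.2472]
orientation: [0.697, 0.717, 0.0, -0.0]
contact_force: [-0.5, -0.0, -1.0]
grip_width: 0.0662
grasp_force: 0.0
time_s: 2.25
ee_pos: [0.4567, -0.0236, 0.2472]
orientation: [0.699, 0.715, 0.0, 0.0]
contact_force: [1.8, -1.0, 0.6]
grip_width: 0.0658
grasp_force: 0.0
```

```bash
python3 -m jog '[{"turn":[0,0,0],"delta_pos":[35,29,0],"grip":66},{"turn":[0,0,0],"delta_pos":[35,29,0],"grip":66},{"turn":[0,0,0],"delta_pos":[35,29,0],"grip":66},{"turn":[0,0,0],"delta_pos":[34,30,0],"grip":66},{"turn":[0,0,0],"delta_pos":[0,0,0],"grip":66},{"turn":[0,0,0],"delta_pos":[0,0,0],"grip":66}]'
cat > look.py <<'E'
import sys
from h import *
from station import observe, read_camera
s=observe();q=s["orientation"]
from scipy.spatial.transform import Rotation as R
Rm=R.from_quat(q).as_matrix();print("pos",np.round(s["ee_pos"],4),"toolx yaw deg",np.degrees(np.arctan2(Rm[1,0],Rm[0,0])).round(2))
for n in sys.argv[2:]:
    c=read_camera(n);cv2.imwrite(f"pics/{n}{sys.argv[1]}.png",c["img"][:,:,::-1])
    T=c["cam_to_world"]
    if n=="wrist":
        for col in("red","blue"):
            for b,ce in blobs(c["img"],col,80):
                def pl(u,v,z=.18):
                    p=np.array([u-c["cx"],v-c["cy"]])/c["fx"];r=np.hypot(*p);d=T[:3,:3]@np.r_[p/r*np.sin(r),np.cos(r)];return (T[:3,3]+d*(z-T[2,3])/d[2]).round(4)
                print(col,b,ce,pl(*ce),[pl(b[0]+i*b[2],b[1]+j*b[3])[:2].tolist() for i in(0,1) for j in (0,1)])
    else:
        for col in("red","blue"):
            for b,ce in blobs(c["img"],col): print(n,col,b,plane(c,*ce,.157).round(4))
E
python3 look.py 1 wrist
```

```text
time_s: 2.85
ee_pos: [0.57, 0.1165, 0.2464]
orientation: [0.699, 0.715, -0.001, -0.0]
contact_force: [-0.0, 0.1, -0.5]
grip_width: 0.0664
grasp_force: 0.0
pos [0.57   0.1165 0.2464] toolx yaw deg 91.33
red [31, 32, 21, 21, 131] [44.5, 43.7] [0.2827 0.2851 0.18  ] [[0.2543, 0.3059], [0.2576, 0.2807], [0.2945, 0.2951], [0.2971, 0.2716]]
red [185, 144, 18, 11, 88] [192.8, 147.2] [0.4656 0.1648 0.18  ] [[0.4586, 0.1676], [0.458, 0.1584], [0.4749, 0.1672], [0.4745, 0.1581]]
red [143, 178, 15, 15, 168] [150.3, 184.7] [0.4207 0.1329 0.18  ] [[0.4136, 0.139], [0.4116, 0.1252], [0.4297, 0.1389], [0.428, 0.1254]]
red [289, 185, 10, 32, 254] [293.8, 201.4] [0.5493 0.1204 0.18  ] [[0.5454, 0.1339], [0.5453, 0.1069], [0.5534, 0.1341], [0.5535, 0.1071]]
red [342, 184, 9, 33, 230] [346.2, 200.6] [0.5915 0.1221 0.18  ] [[0.5875, 0.1358], [0.5888, 0.108], [0.5947, 0.136], [0.5962, 0.1081]]
blue [382, 222, 20, 31, 336] [391.9, 236.5] [0.6326 0.0911 0.18  ] [[0.6226, 0.1042], [0.6255, 0.0754], [0.64, 0.1045], [0.6436, 0.0753]]
blue [442, 231, 9, 24, 120] [445.7, 242.8] [0.6842 0.085  0.18  ] [[0.6784, 0.0964], [0.6828, 0.0728], [0.6874, 0.0964], [0.6921, 0.0725]]
```

View pics/wrist1.png

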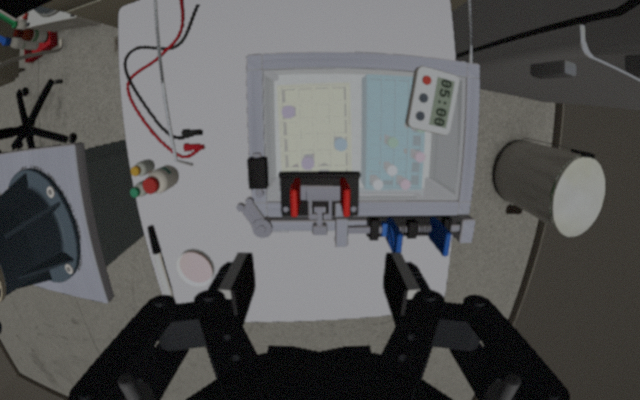

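The wrist view shows red tabs at (294,201) and (346,201). Their mid is about (0.5705, 0.120), so the gripper is already centred on them. I go down and squeeze.

```bash
python3 -m jog '[{"turn":[0,0,0],"delta_pos":[2,0.5,24],"grip":66},{"turn":[0,0,0],"delta_pos":[0,0,24],"grip":66},{"turn":[0,0,0],"delta_pos":[0,0,24],"grip":66},{"turn":[0,0,0],"delta_pos":[0,0,24],"grip":66},{"turn":[0,0,0],"delta_pos":[0,0,0],"grip":66},{"turn":[0,0,0],"delta_pos":[0,0,0],"grip":50},{"turn":[0,0,0],"delta_pos":[0,0,0],"grip":40},{"turn":[0,0,0],"delta_pos":[0,0,0],"grip":34}]' 40
python3 -m jog '[{"turn":[0,0,0],"delta_pos":[0,0,0],"grip":30},{"turn":[0,0,0],"delta_pos":[0,0,0],"grip":27},{"turn":[0,0,0],"delta_pos":[0,0,0],"grip":24},{"turn":[0,0,0],"delta_pos":[0,0,0],"grip":20},{"turn":[0,0,0],"delta_pos":[0,0,0],"grip":20},{"turn":[0,0,0],"delta_pos":[0,0,0],"grip":20}]'
```

```text
time_s: 3.7
ee_pos: [0.5712, 0.1179, 0.1526]
orientation: [0.699, 0.715, 0.001, 0.001]
contact_force: [0.8, 0.1, -0.5]
grip_width: 0.0336
grasp_force: 0.0
time_s: 4.3
ee_pos: [0.5706, 0.1181, 0.1512]
orientation: [0.699, 0.715, -0.0, -0.0]
contact_force: [0.2, -0.3, 0.4]
grip_width: 0.02
grasp_force: 0.0
```

```bash
python3 look.py 2 wrist side | cut -c1-90; python3 -c "
import cv2,numpy as np
a=cv2.imread('pics/wrist2.png');b=cv2.imread('pics/side2.png')[130:270,260:440]
cv2.imwrite('pics/c2.png',np.hstack([cv2.resize(a[120:330,200:450],(400,400)),cv2.resize(b,(400,400),interpolation=2)]))"
```

```text
pos [0.5706 0.1181 0.1512] toolx yaw deg 91.26
red [117, 0, 30, 54, 115] [135.8, 26.3] [0.4734 0.2438 0.18  ] [[0.4587, 0.2626], [0.4617,
red [23, 31, 15, 20, 107] [31.2, 42.7] [0.3821 0.2548 0.18  ] [[0.3703, 0.2663], [0.3724, 
red [86, 84, 42, 73, 131] [102.9, 121.8] [0.451  0.1944 0.18  ] [[0.4385, 0.2173], [0.4352
red [136, 156, 37, 17, 210] [157.6, 162.2] [0.4863 0.1708 0.18  ] [[0.4728, 0.1744], [0.47
red [100, 199, 18, 20, 268] [108.6, 208.8] [0.4479 0.1445 0.18  ] [[0.4422, 0.1503], [0.43
red [272, 237, 13, 21, 222] [277.8, 247.3] [0.5491 0.1263 0.18  ] [[0.5463, 0.132], [0.545
red [354, 236, 13, 22, 223] [360.0, 247.0] [0.5913 0.1275 0.18  ] [[0.5878, 0.1336], [0.58
blue [405, 272, 10, 19, 136] [409.2, 280.8] [0.6208 0.1066 0.18  ] [[0.6175, 0.1123], [0.6
blue [488, 290, 14, 29, 185] [494.4, 304.5] [0.6843 0.0848 0.18  ] [[0.6754, 0.0968], [0.6
side red [168, 0, 11, 17, 88] [-0.0947  0.3748  0.157 ]
side red [157, 51, 7, 6, 29] [0.0065 0.2191 0.157 ]
side red [629, 55, 8, 12, 49] [1.0094 0.8343 0.157 ]
side red [121, 75, 34, 26, 315] [0.0514 0.0949 0.157 ]
side red [155, 76, 12, 25, 119] [0.1005 0.1249 0.157 ]
side red [240, 164, 9, 8, 58] [0.4027 0.0522 0.157 ]
side red [266, 172, 12, 7, 36] [0.4643 0.0667 0.157 ]
side red [317, 172, 7, 15, 65] [0.5506 0.1121 0.157 ]
side red [335, 175, 7, 21, 97] [0.5904 0.1204 0.157 ]
side blue [344, 201, 9, 20, 89] [0.6394 0.0784 0.157 ]
side blue [366, 212, 9, 20, 99] [0.6874 0.0798 0.157 ]
```

View pics/c2.png

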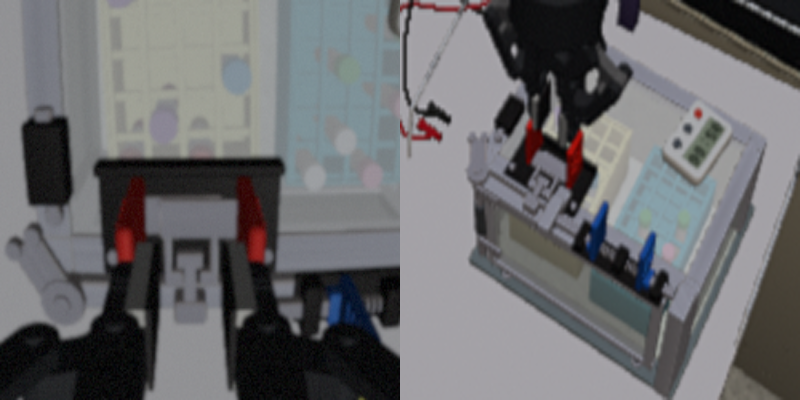

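The fingers closed to 20 mm without any force and the red tabs did not move. I need a closer look to see why.

```bash
python3 look.py 3 scene >/dev/null; python3 -c "
import cv2,numpy as np
a=cv2.imread('pics/wrist2.png')[190:340,220:420];b=cv2.imread('pics/side2.png')[140:210,280:373];c=cv2.imread('pics/scene3.png')[150:240,280:400]
cv2.imwrite('pics/c3.png',np.hstack([cv2.resize(a,(400,300),interpolation=2),cv2.resize(c,(400,300),interpolation=2)]))
cv2.imwrite('pics/c3.png',np.vstack([cv2.imread('pics/c3.png'),np.hstack([cv2.resize(b,(400,300),interpolation=2),np.zeros((300,400,3),np.uint8)])]))"
```

```text
(no output)
```

View pics/c3.png

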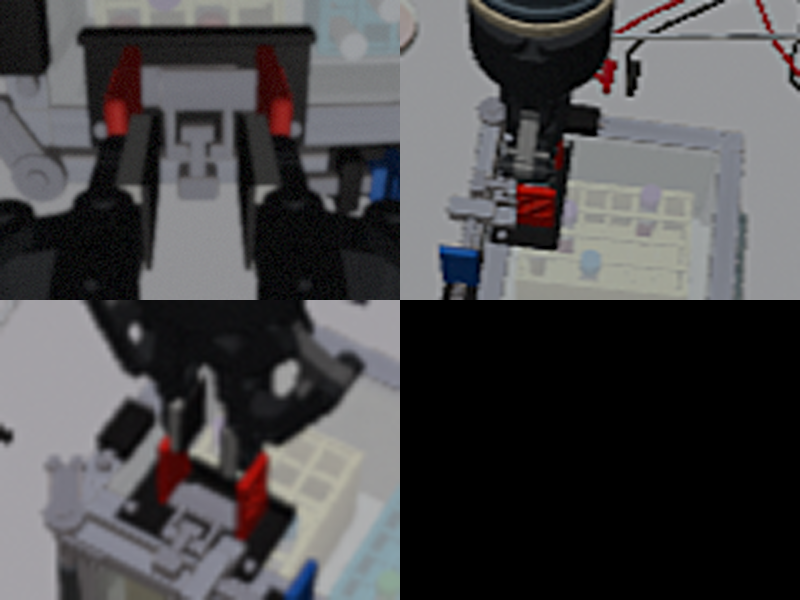

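```bash
python3 - <<'E'
from h import *
def proj(c,p):
    T=np.linalg.inv(c["cam_to_world"]);q=T[:3,:3]@p+T[:3,3];return (q[:2]/q[2]*c["fx"]+[c["cx"],c["cy"]]).round(1)
S=dict(np.load("side0.npz"));C=dict(np.load("scene0.npz"))
for z in (.134,.15,.16,.17,.18):
    print(z,"fingers side",proj(S,np.array([.5606,.118,z])),proj(S,np.array([.5806,.118,z])),"tab2 side",proj(S,np.array([.592,.108,z])),proj(S,np.array([.592,.132,z])),"scene",proj(C,np.array([.592,.108,z])),proj(C,np.array([.592,.132,z])))
for n,f in(("side","side2"),("scene","scene3")):
    i=cv2.imread(f"pics/{f}.png")[:,:,::-1]
    print(n,[b for b in blobs(i.copy(),"red") if 300<b[1][0]<350 and 165<b[1][1]<225], [b for b in blobs(dict(np.load(n+"0.npz"))["img"],"red") if 300<b[1][0]<350 and 165<b[1][1]<225])
E
```

```text
0.134 fingers side [324.8 185.5] [333.  189.8] tab2 side [335.1 195.8] [341.2 187.6] scene [315.1 215. ] [326.2 216.7]
0.15 fingers side [324.9 181.1] [333.2 185.5] tab2 side [335.3 191.5] [341.5 183.2] scene [315.1 211.6] [326.4 213.4]
0.16 fingers side [324.9 178.3] [333.3 182.7] tab2 side [335.5 188.7] [341.7 180.4] scene [315.  209.4] [326.4 211.2]
0.17 fingers side [325.  175.5] [333.4 179.9] tab2 side [335.6 185.9] [341.9 177.6] scene [315.  207.2] [326.5 209. ]
0.18 fingers side [325.  172.6] [333.5 177. ] tab2 side [335.8 183.1] [342.1 174.7] scene [315.  204.9] [326.6 206.7]
side [([317, 172, 7, 15, 65], [319.2, 179.0]), ([335, 175, 7, 21, 97], [338.0, 184.9])] [([317, 167, 7, 20, 93], [319.8, 176.7]), ([335, 176, 7, 20, 88], [338.1, 185.4])]
scene [([338, 168, 7, 10, 36], [341.5, 172.0]), ([315, 205, 12, 13, 121], [320.3, 211.0])] [([337, 162, 8, 16, 49], [340.8, 170.1]), ([318, 188, 12, 13, 127], [322.8, 193.4]), ([315, 205, 12, 13, 119], [320.4, 211.0])]
```

The fingers sit between the tabs. Projection puts their real tips near z ≈ 0.17, so while open and swung back they passed just over the tab tops. I go up, reopen and come down about 15 mm lower.

```bash
python3 -m jog '[{"turn":[0,0,0],"delta_pos":[0,0,-20],"grip":20},{"turn":[0,0,0],"delta_pos":[0,0,-25],"grip":20},{"turn":[0,0,0],"delta_pos":[1,0,0],"grip":66},{"turn":[0,0,0],"delta_pos":[1,0,0],"grip":66},{"turn":[0,0,0],"delta_pos":[0,0,0],"grip":66},{"turn":[0,0,0],"delta_pos":[0,0,0],"grip":66},{"turn":[0,0,0],"delta_pos":[0,0,20],"grip":66},{"turn":[0,0,0],"delta_pos":[0,0,20],"grip":66},{"turn":[0,0,0],"delta_pos":[0,0,15],"grip":66},{"turn":[0,0,0],"delta_pos":[0,0,5],"grip":66},{"turn":[0,0,0],"delta_pos":[0,0,0],"grip":66},{"turn":[0,0,0],"delta_pos":[0,0,0],"grip":66}]'
python3 -m jog '[{"turn":[0,0,0],"delta_pos":[0,0,0],"grip":54},{"turn":[0,0,0],"delta_pos":[0,0,0],"grip":46},{"turn":[0,0,0],"delta_pos":[0,0,0],"grip":42},{"turn":[0,0,0],"delta_pos":[0,0,0],"grip":38},{"turn":[0,0,0],"delta_pos":[0,0,0],"grip":38}]'
```

```text
time_s: 5.65
ee_pos: [0.5709, 0.1201, 0.1368]
orientation: [0.699, 0.715, 0.0, 0.0]
contact_force: [-0.0, 0.0, 0.3]
grip_width: 0.0661
grasp_force: 0.0
time_s: 6.15
ee_pos: [0.5713, 0.1201, 0.1372]
orientation: [0.699, 0.715, 0.001, 0.001]
contact_force: [0.4, 0.6, 4.8]
grip_width: 0.0384
grasp_force: 4.0
```

Now the pads are in contact: 4 N at 38 mm. I keep squeezing to the stop.

```bash
python3 -m jog '[{"turn":[0,0,0],"delta_pos":[0,0,0],"grip":34},{"turn":[0,0,0],"delta_pos":[0,0,0],"grip":30},{"turn":[0,0,0],"delta_pos":[0,0,0],"grip":26},{"turn":[0,0,0],"delta_pos":[0,0,0],"grip":22},{"turn":[0,0,0],"delta_pos":[0,0,0],"grip":22},{"turn":[0,0,0],"delta_pos":[0,0,0],"grip":22},{"turn":[0,0,0],"delta_pos":[0,0,0],"grip":22}]' 40
python3 look.py 4 wrist scene side| cut -c1-90|grep -E "pos|0\.5[5-9]"
```

```text
time_s: 6.85
ee_pos: [0.57, 0.1201, 0.1374]
orientation: [0.699, 0.715, -0.0, -0.0]
contact_force: [-7.9, -1.1, 14.6]
grip_width: 0.0244
grasp_force: 39.0
pos [0.57   0.1201 0.1374] toolx yaw deg 91.29
red [293, 254, 12, 42, 420] [298.0, 273.6] [0.5597 0.1211 0.18  ] [[0.5574, 0.1317], [0.55
red [335, 254, 11, 42, 405] [340.1, 274.0] [0.58   0.1214 0.18  ] [[0.577, 0.1322], [0.578
scene red [316, 208, 11, 5, 42] [0.5902 0.1201 0.157 ]
side red [321, 169, 7, 20, 93] [0.5574 0.12   0.157 ]
side red [330, 179, 7, 15, 49] [0.5817 0.1122 0.157 ]
```

Squeezed fully: it stopped at 39 N and the tab centres are about 21 mm apart. I release, rise, move over the blue tabs and look.

```bash
python3 -m jog '[{"turn":[0,0,0],"delta_pos":[0,0,0],"grip":50},{"turn":[0,0,0],"delta_pos":[0,0,0],"grip":66},{"turn":[0,0,0],"delta_pos":[0,0,-20],"grip":66},{"turn":[0,0,0],"delta_pos":[0,0,-30],"grip":66},{"turn":[0,0,0],"delta_pos":[0,0,-30],"grip":66},{"turn":[0,0,0],"delta_pos":[-13,30,0],"grip":66},{"turn":[0,0,0],"delta_pos":[-14,31,0],"grip":66},{"turn":[0,0,0],"delta_pos":[-13,31,0],"grip":66},{"turn":[0,0,0],"delta_pos":[0,0,0],"grip":66},{"turn":[0,0,0],"delta_pos":[0,0,0],"grip":66}]' 
python3 look.py 5 wrist scene| grep -E "pos|0\.[56][0-9]"
```

```text
time_s: 8.0
ee_pos: [0.6634, 0.0818, 0.2154]
orientation: [0.7, 0.715, -0.0, -0.0]
contact_force: [-0.1, 0.0, -0.6]
grip_width: 0.066
grasp_force: 0.0
pos [0.6634 0.0818 0.2154] toolx yaw deg 91.22
red [117, 126, 16, 13, 84] [124.0, 128.7] [0.5127 0.1508 0.18  ] [[0.5057, 0.1534], [0.5049, 0.1433], [0.5217, 0.1522], [0.5209, 0.1423]]
red [175, 147, 50, 38, 1089] [200.5, 164.8] [0.5778 0.1212 0.18  ] [[0.5581, 0.1346], [0.5556, 0.1062], [0.597, 0.1337], [0.5958, 0.1065]]
blue [282, 195, 13, 39, 291] [287.4, 213.6] [0.6406 0.0861 0.18  ] [[0.6369, 0.0998], [0.6364, 0.0702], [0.6461, 0.1], [0.646, 0.0705]]
blue [346, 194, 11, 39, 260] [350.3, 213.5] [0.6854 0.0872 0.18  ] [[0.6816, 0.1015], [0.6831, 0.0721], [0.6893, 0.1017], [0.6911, 0.0722]]
scene red [315, 192, 14, 22, 223] [0.5708 0.118  0.157 ]
scene blue [295, 224, 9, 12, 86] [0.6409 0.0833 0.157 ]
scene blue [288, 245, 12, 14, 121] [0.6884 0.0823 0.157 ]
```

View pics/wrist5.png

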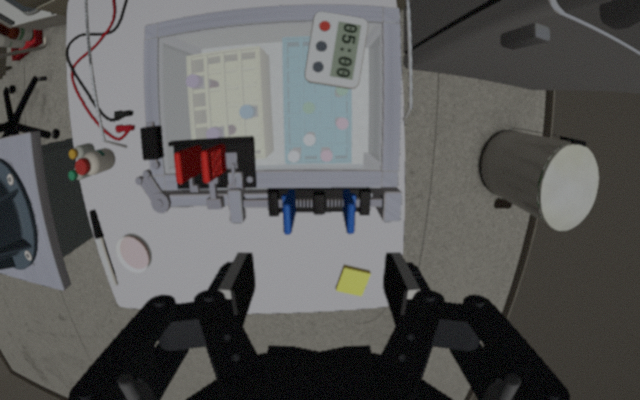

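The red tabs have stayed in at (200,165). The blue tabs are at (287,213) and (350,213), with mid at about (0.663, 0.083). Down, and squeeze.

```bash
python3 -m jog '[{"turn":[0,0,0],"delta_pos":[1.5,0,25],"grip":66},{"turn":[0,0,0],"delta_pos":[0,0,25],"grip":66},{"turn":[0,0,0],"delta_pos":[0,0,18],"grip":66},{"turn":[0,0,0],"delta_pos":[0,0,7],"grip":66},{"turn":[0,0,0],"delta_pos":[0,0,5],"grip":66},{"turn":[0,0,0],"delta_pos":[0,0,0],"grip":66},{"turn":[0,0,0],"delta_pos":[0,0,0],"grip":66}]' 60
python3 -m jog '[{"turn":[0,0,0],"delta_pos":[0,0,0],"grip":54},{"turn":[0,0,0],"delta_pos":[0,0,0],"grip":46},{"turn":[0,0,0],"delta_pos":[0,0,0],"grip":40},{"turn":[0,0,0],"delta_pos":[0,0,0],"grip":35},{"turn":[0,0,0],"delta_pos":[0,0,0],"grip":30},{"turn":[0,0,0],"delta_pos":[0,0,0],"grip":25},{"turn":[0,0,0],"delta_pos":[0,0,0],"grip":20},{"turn":[0,0,0],"delta_pos":[0,0,0],"grip":16},{"turn":[0,0,0],"delta_pos":[0,0,0],"grip":16},{"turn":[0,0,0],"delta_pos":[0,0,0],"grip":16}]'
python3 look.py 6 wrist | cut -c1-90|grep -E "pos|0\.[56][0-9]"
```

```text
time_s: 8.8
ee_pos: [0.6638, 0.0837, 0.1372]
orientation: [0.699, 0.715, 0.001, 0.0]
contact_force: [-0.5, -1.3, -0.1]
grip_width: 0.066
grasp_force: 0.0
time_s: 9.8
ee_pos: [0.6639, 0.0836, 0.138]
orientation: [0.699, 0.715, 0.001, 0.001]
contact_force: [-5.7, -1.4, 11.1]
grip_width: 0.0221
grasp_force: 60.2
pos [0.6639 0.0836 0.138 ] toolx yaw deg 91.28
red [111, 164, 79, 59, 3004] [150.3, 193.1] [0.5812 0.1235 0.18  ] [[0.5584, 0.1384], [0.5
blue [332, 231, 16, 18, 160] [340.6, 238.7] [0.6731 0.1033 0.18  ] [[0.669, 0.107], [0.669
blue [288, 232, 19, 65, 597] [298.5, 262.8] [0.6537 0.0903 0.18  ] [[0.649, 0.1061], [0.64
blue [331, 245, 13, 51, 488] [337.1, 272.1] [0.6723 0.0856 0.18  ] [[0.6688, 0.1], [0.6699
```

Fully squeezed at 60 N. I start the swing about the hinge, 150 mm radius.

```bash
python3 -m jog '[{"turn":[0,0,0.04],"delta_pos":[-6,-0.1,0],"grip":16},{"turn":[0,0,0.04],"delta_pos":[-6,-0.1,0],"grip":16},{"turn":[0,0,0.04],"delta_pos":[-6,-0.1,0],"grip":16},{"turn":[0,0,0.04],"delta_pos":[-6,-0.1,0],"grip":16}]'
python3 -m jog '[{"turn":[0,0,0.04],"delta_pos":[-6,-0.1,0],"grip":16},{"turn":[0,0,0.04],"delta_pos":[-6,-0.1,0],"grip":16},{"turn":[0,0,0.04],"delta_pos":[-6,-0.1,0],"grip":16},{"turn":[0,0,0.04],"delta_pos":[-6,-0.1,0],"grip":16},{"turn":[0,0,0.04],"delta_pos":[-6,-0.1,0],"grip":16},{"turn":[0,0,0.04],"delta_pos":[-6,-0.1,0],"grip":16}]'
python3 look.py 7 wrist side | cut -c1-90|grep -E "pos|blue"
```

```text
time_s: 10.25
ee_pos: [0.6629, 0.0595, 0.138]
orientation: [0.755, 0.656, 0.001, 0.001]
contact_force: [-4.5, 0.8, 9.2]
grip_width: 0.0223
grasp_force: 60.1
time_s: 10.85
ee_pos: [0.6544, 0.0246, 0.1381]
orientation: [0.828, 0.561, 0.002, 0.001]
contact_force: [-0.4, 0.2, 8.2]
grip_width: 0.022
grasp_force: 60.1
pos [0.6544 0.0246 0.1381] toolx yaw deg 68.27
blue [288, 225, 19, 71, 695] [299.0, 259.6] [0.6484 0.0361 0.18  ] [[0.6506, 0.0541], [0.6
blue [331, 225, 17, 71, 701] [337.9, 260.8] [0.6652 0.0286 0.18  ] [[0.6687, 0.0469], [0.6
side blue [331, 225, 16, 26, 186] [0.6509 0.0183 0.157 ]
```

View pics/wrist7.png

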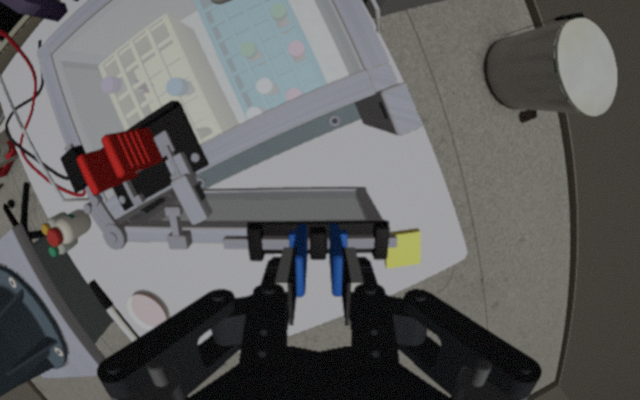

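The gate is unlatched and swinging with the gripper. It is about 0.40 rad open and clear of the locker and loose items. Continuing.

```bash
python3 -m jog '[{"turn":[0,0,0.05],"delta_pos":[-7.5,-0.2,0],"grip":16},{"turn":[0,0,0.05],"delta_pos":[-7.5,-0.2,0],"grip":16},{"turn":[0,0,0.05],"delta_pos":[-7.5,-0.2,0],"grip":16},{"turn":[0,0,0.05],"delta_pos":[-7.5,-0.2,0],"grip":16},{"turn":[0,0,0.05],"delta_pos":[-7.5,-0.2,0],"grip":16},{"turn":[0,0,0.05],"delta_pos":[-7.5,-0.2,0],"grip":16},{"turn":[0,0,0.05],"delta_pos":[-7.5,-0.2,0],"grip":16},{"turn":[0,0,0.05],"delta_pos":[-7.5,-0.2,0],"grip":16},{"turn":[0,0,0.05],"delta_pos":[-7.5,-0.2,0],"grip":16},{"turn":[0,0,0.05],"delta_pos":[-7.5,-0.2,0],"grip":16}]'
python3 -m jog '[{"turn":[0,0,0.05],"delta_pos":[-7.5,-0.2,0],"grip":16},{"turn":[0,0,0.05],"delta_pos":[-7.5,-0.2,0],"grip":16},{"turn":[0,0,0.05],"delta_pos":[-7.5,-0.2,0],"grip":16},{"turn":[0,0,0.05],"delta_pos":[-7.5,-0.2,0],"grip":16},{"turn":[0,0,0.05],"delta_pos":[-7.5,-0.2,0],"grip":16},{"turn":[0,0,0.05],"delta_pos":[-7.5,-0.2,0],"grip":16},{"turn":[0,0,0.05],"delta_pos":[-7.5,-0.2,0],"grip":16},{"turn":[0,0,0.05],"delta_pos":[-7.5,-0.2,0],"grip":16}]'
```

```text
time_s: 11.95
ee_pos: [0.6115, -0.0366, 0.1382]
orientation: [0.941, 0.339, 0.003, 0.002]
contact_force: [4.6, -4.0, 6.5]
grip_width: 0.0222
grasp_force: 60.4
time_s: 12.75
ee_pos: [0.5591, -0.0658, 0.1383]
orientation: [0.989, 0.145, 0.003, 0.003]
contact_force: [4.8, -11.0, 6.2]
grip_width: 0.0224
grasp_force: 60.9
```

```bash
python3 -m jog '[{"turn":[0,0,0.05],"delta_pos":[-7.5,-0.2,0],"grip":16},{"turn":[0,0,0.05],"delta_pos":[-7.5,-0.2,0],"grip":16},{"turn":[0,0,0.05],"delta_pos":[-7.5,-0.2,0],"grip":16},{"turn":[0,0,0.05],"delta_pos":[-7.5,-0.2,0],"grip":16},{"turn":[0,0,0.05],"delta_pos":[-7.5,-0.2,0],"grip":16},{"turn":[0,0,0],"delta_pos":[0,0,0],"grip":16},{"turn":[0,0,0],"delta_pos":[0,0,0],"grip":16},{"turn":[0,0,0],"delta_pos":[0,0,0],"grip":16},{"turn":[0,0,0],"delta_pos":[0,0,0],"grip":16},{"turn":[0,0,0],"delta_pos":[0,0,0],"grip":16}]'
python3 look.py 8 wrist side | cut -c1-90|grep -E "pos|blue"; python3 -c "
import cv2,numpy as np
a=cv2.imread('pics/wrist8.png');b=cv2.imread('pics/side8.png')[80:330,150:550]
cv2.imwrite('pics/c8.png',np.hstack([cv2.resize(a,(400,300)),cv2.resize(b,(400,300))]))"
```

```text
time_s: 13.75
ee_pos: [0.5222, -0.0725, 0.1383]
orientation: [1.0, 0.022, 0.003, 0.003]
contact_force: [3.4, -17.4, 9.6]
grip_width: 0.0225
grasp_force: 61.5
pos [ 0.5222 -0.0725  0.1383] toolx yaw deg 2.5
blue [289, 224, 19, 72, 799] [299.8, 257.9] [ 0.5304 -0.0628  0.18  ] [[0.5474, -0.0575], 
blue [332, 225, 17, 71, 709] [338.6, 258.7] [ 0.5307 -0.0811  0.18  ] [[0.5477, -0.077], [
side blue [250, 229, 12, 16, 118] [ 0.5203 -0.063   0.157 ]
side blue [246, 245, 10, 10, 53] [ 0.5304 -0.0894  0.157 ]
```

View pics/c8.png

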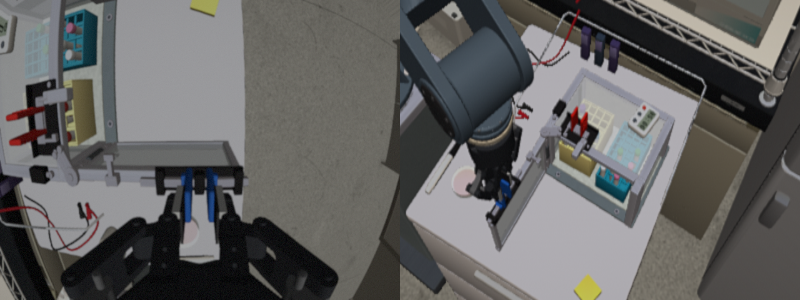

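The gate stands about 1.55 rad open, square to the front. The blue tabs are held squeezed, the red ones are still in, and the racks, timer and petri dish haven't moved. Handing in.

```bash
python3 -c "
from station import workorder
print(workorder.finish_job())"
```

```text
the job is handed in; nothing more can be done
None
```

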